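# Take the battery out of the bedded monitor for charging

## Robot

A 6-joint arm with a two-finger parallel gripper is mounted at the origin on the work surface. World frame = base frame: x ahead of the robot, y to its left, z up, the work surface at z = 0. Lengths are in mm, angles in degrees, forces in N, time in s.
With the tool pointing down it reaches from about 350 to 775 mm from the base axis. Payload 5.5 kg.
Tool frame: the origin (TCP) lies at the very end of the fingers, on their centre line; the grasp point (between the pads) lies r.grip_depth behind it (r.grip_depth is the distance from the TCP to the grasp point, in mm); z points along the fingers, y is the line along which they close (so a half turn about z gives the same grasp; the last joint's range is limited). The gripper opens to 85 mm and grips with 20 to 120 N. Pads are 22 mm wide; open, the fingers measure 114 mm over their backs; the gripper's body (76 mm by 85 mm) begins 54 mm behind the grasp point. The pads swing forward as they close: fully open they stand 13 mm farther back than shut.
Start: joints at [64.824, 17.945, 2.641, 74.691, 0, 82.002], TCP at [169.839, 549.387, 231.323] pointing down, gripper open.
Joint ranges: [-158.12, 158.12], [-49.38, 96.58], [-58.88, 72.47], [-126.05, 133.96], [-84.25, 85.87], [-180, 180]. Speed limits (degrees/s): [147.25, 147.25, 180, 180, 180, 180].

## Interface

Orientations are given as [roll, pitch, yaw] about the fixed x, y, z axes, in that order (R = Rz(yaw) Ry(pitch) Rx(roll)).
In Python, from cell import r gives the robot as it stands. The module is installed in compiled form; this text tells all that it offers.
- The arm moves only by the shell command python3 -m creep 'ROWS' [FORCE]. ROWS is JSON, a list of rows, each a list of 5 numbers: the finger opening in m, from 0 to 0.0854, then the shift along the tool's x, y, z in m, then the turn about the tool's z in rad. A call has 1 to 5 rows; each row shifts and turns the commanded pose from where the row before left it, along the tool's axes as they then stand; what a row does not reach is not made up. A row lasts 1/10 s, in which the tool goes at most 50 mm and 8.59 degrees, less where a joint would pass 70% of its speed; a pose out of reach is approached as far as the arm can. A call with a gripper value outside its range is refused whole. The fingers move at their own pace and stop on an object; FORCE is the grip in N (left out, the last holds). Time passes only in rows, so rows that do not move let the fingers close. It gives the time, the measured TCP pose, the force, the opening and the grip force at its end, in the units of the state.
- r.observe(): the state, without advancing time (a new reading comes with each control period).
- r.camera(name): name is "scene" or "side" or "wrist"; returns a dict with "color" (420x560x3 uint8, red, green, blue), "z_map" (420x560 float32, mm along the optical axis (not along the pixel's ray), 0 where there is no reading), "mtx" (3x3 intrinsics, pixels), "world_from_camera" (4x4, takes a point from camera to world coordinates). Camera axes: x right, y down, z forward; pixel columns grow to the right and rows downward; lengths in mm; the calibration is good to about 2 mm. A picture is of the moment at which its call begins.
- r.job_done(): hands the job in; it is judged then, once.
The state is a dict: "time_s": time; "joint_positions": joint angles; "qvel": joint speeds; "joint_torque": joint torques, N m; "ee_pos": TCP position; "eef_rot": TCP orientation; "force": force on the tool from outside, world axes, zero at the start; "moment": the same for the moment, N m; "gripper_width": finger opening in mm; "grasp_force": force on a finger pad.
Only numpy, scipy, OpenCV 4.12 (cv2) and the standard library are available. Lean on these libraries where they do the work, as an engineer would, in place of code of your own. Each camera call takes 0.05 s, during which the arm holds its last target. There are 200 camera calls.

## Task

The vital-signs monitor lying face down in the blue foam needs its battery charged: press the release tab of its battery cover down while sliding the cover along its rails until it is fully open, lift the battery pack out by its grip rib and set it down, without dropping it, flat in the bay of the empty charger, square to it. Then slide the cover shut again until its tab clicks home, and let go. Never lean hard on the monitor or its cover, and leave the other things where they are.

Things in the scene. Friction and masses are not known exactly. Their poses are not given: they have to be found in the camera images.
- bed: Blue foam block 256 x 226 x 42 mm on the table with the monitor in its cut-out (fixed). The monitor lies on soft foam with a firm strip hidden somewhere beneath, so how far it gives under a push at the tab differs each time: from almost nothing to about 0.8 mm per N, as it sinks and rocks. Monitor and cover bear 30 N of push at most.
- monitor: White monitor, 208 x 124 x 48 mm, face down in the foam. Origin: centre of its underside; +z up out of its back (back face at z = 48 mm), +x is the way its battery cover slides open, y across. Rails along x at y = +-40 to 45 mm, tops at z = 54.5 mm. A catch bar crosses the back at x = -84 to -80, y = -19 to 19 mm, top at z = 53 mm.
- compartment (a point): Centre of the battery compartment's mouth, level with the monitor's back, at x = -30, y = 0, z = 48 mm in the monitor's frame, with its axes. The compartment is 56 (x) x 68 (y) mm and 40 mm deep; hidden under the cover until that is open.
- cover (a joint): Travel in m of the grey battery cover along the monitor's +x: 0 shut, 0.094 fully open against its stop (clear of the compartment from 0.086). Shut, its tab's catch holds it behind the catch bar (1.5 mm of play). Past the bar it slides with 2 N of drag and stays where left. Pushed back, the catch rides under the bar on its ramp (about 8 N) and snaps up behind it.
- cover_mid (a point): Top of the cover plate, midway across, 30 mm behind its leading (+x) end: at x = -26, y = 0, z = 52 mm in the monitor's frame when shut, with its axes; moves with the cover. The plate is 3.7 mm thick, 68 mm along x, 78 mm across y.
- thumb (a point): Centre of the thumb pad's top on the cover's sprung tab; axes as the monitor's. Pad 12 (x) x 24 (y) mm, 8 mm above the plate, at x = -72, z = 60 mm in the monitor's frame when shut. Along its +x edge a ridge, 5 mm higher, has faces 6 and 11 mm to +x of this point, to push on either way. The tab's tongue, 26 mm wide, reaches 23 mm to -x of here, the catch at its end.
- tab_root (a point): Where the tab's tongue joins the cover: 28 mm to +x of the thumb pad's centre and 12 mm below it. Pressing the pad down takes 6 N to start; the catch clears the bar after 2.2 mm (13 N), the tab bottoms after 3.3 mm (17 N). Keep it down while the cover slides its first 10 mm. Pushed along before it is down, the catch binds on the bar.
- pack_center (a point): Half-way up (15 mm above the underside) the black battery pack in the compartment: block 52 (its x) x 64 (its y) x 18 mm high; on its top's middle a grip rib 28 (x) x 10 (y) x 12 mm high, top 15 mm above this point. z up, axes along the monitor's at first. 2 mm of play all round, 0.14 to 0.25 kg. Pinch the rib across y from above.
- charger_bay (a point): Centre of the bay floor, 12 mm above the table, of the grey charger whose bay is empty (106 x 100 mm, 30 mm high at its +x end; fixed). Bay 68 (x) x 80 (y) mm, walls 12 mm high (18 mm on +x). The pack lies flat in it, pack x along bay x, either way round. The other charger, just like it, holds the spare pack.
- spare_center (a point): Half-way up a second pack, like the first, lying in the other charger: leave it.
- penlight: Aluminium penlight, 125 mm long, 17 mm thick, in a groove of the foam block beside the monitor, 28 mm above the table. Bystander.
- pillbox: Clear box 52 x 40 x 22 mm in a pocket of the foam block. Bystander.
- tape: Roll of white tape, 68 mm across, 25 mm high, beyond the chargers, beside the gauge. Bystander.
- carton: Brown ampoule carton 85 x 50 x 45 mm right of the chargers. Bystander.
- carton2: Another brown carton like it. Bystander.
- sanitiser: Clear bottle, 60 mm across, 150 mm high, left of the foam block. Bystander.
- gauge: Round aluminium pressure gauge, 64 mm across, 23 mm high, beyond the foam block. Bystander.
- pack: The same battery pack; origin at the centre of its underside.
There are look-alikes about, which are no part of the job. Leave any green or orange look-alike of the part that bears charger_bay alone.

How it is judged (in metres and radians):
On the way, in this order (a step that is already met when the one before it is completed fails the run):
1. the battery cover is slid fully open (value of joint cover above 0.086 m), for 0.2 s.
2. the pack lies flat in the empty charger's bay, let go (x of pack_center in the frame of charger_bay between -0.011 and 0.011 m and y of pack_center in the frame of charger_bay between -0.011 and 0.011 m and z of pack_center in the frame of charger_bay below 0.019 m and angle between pack_center's own z axis and vertical below 0.1 rad and angle between the x axis of pack_center and the x axis of charger_bay, either way round below 0.3 rad and contact force between the fingers and pack below 0.3 N), for 0.2 s.
At the end, for the whole second after the job is handed in: Cover shut with its catch snapped in (within 3 mm of shut); the pack released and at rest, flat in the bay of the charger that was empty, within 11 mm of the bay's centre and 0.3 rad of square (all of step 2 and value of joint cover below 0.003 m and linear speed of pack below 0.02 m/s); the robot touches nothing.
It fails at once if the fingers press on the monitor or its cover with more than 30 N (contact force between the fingers and monitor above 30 N).
It fails at once if the pack is dropped (falls free faster than 0.6 m/s) (linear speed of pack above 0.6 m/s and contact force between the fingers and pack below 0.1 N).
It fails at once if another thing is moved by more than 30 mm (distance of any of spare_center, penlight, pillbox, tape, carton, carton2, sanitiser, gauge from where it was at the start of the episode above 0.03 m).
It also fails if it takes over 58 s, if anything falls off the work surface, if the arm or the gripper's body presses on something with over 40 N, if the wrist force passes 120 N, or if a joint passes its speed limit or range.

## Working session

There is one attempt and no reset: what is moved stays moved. The work goes in short steps, Python scripts to look and compute and a shell command to move; the robot and the scene stay as the last step left them, time stands still between calls to the robot, and variables do not carry over. Pictures are saved under pics/ and viewed, at most 10 in all, crops included, and the job is handed in when it is done.

```bash
mkdir -p pics
cat > h.py <<'E'
import numpy as np, cv2
from cell import r
def cam(n):
    c=r.camera(n); K=np.array(c["mtx"]); T=np.array(c["world_from_camera"]); z=c["z_map"]
    v,u=np.mgrid[:z.shape[0],:z.shape[1]]
    P=np.stack([(u-K[0,2])/K[0,0]*z,(v-K[1,2])/K[1,1]*z,z,np.ones_like(z)],-1)@T.T
    return c["color"],z,P[...,:3],K,T
def save(n,img): cv2.imwrite("pics/"+n,cv2.cvtColor(img,cv2.COLOR_RGB2BGR))
E
python3 - <<'E'
from h import *
for n in("scene","side"):
    c,z,P,K,T=cam(n); save(n+"1.png",c); np.save(n+"1.npy",P); print(n,T.round(2).tolist(),K[0,0])
c,z,P,K,T=cam("wrist"); save("wrist1.png",c); np.save("wrist1.npy",P)
s=r.observe(); print({k:np.round(v,2).tolist() for k,v in s.items()}, r.grip_depth)
E
```

```text
scene [[-0.23, 0.67, -0.71, 1452.42], [0.97, 0.15, -0.18, 244.28], [-0.02, -0.73, -0.68, 961.41], [0.0, 0.0, 0.0, 1.0]] 429.0598024265543
side [[-0.86, -0.37, 0.34, 252.22], [-0.5, 0.61, -0.61, 577.7], [0.01, -0.7, -0.72, 746.78], [0.0, 0.0, 0.0, 1.0]] 407.14181287362425
{'time_s': 0.15, 'joint_positions': [64.83, 17.98, 2.59, 74.69, 0.0, 82.0], 'qvel': [0.03, -0.08, 0.31, -0.02, -0.04, 0.03], 'joint_torque': [0.0, -48.11, 29.88, 0.01, -0.0, -0.0], 'ee_pos': [169.63, 549.0, 230.61], 'eef_rot': [-179.92, -0.01, 162.82], 'force': [-0.32, -0.49, -0.72], 'moment': [-0.04, 0.05, -0.03], 'grasp_force': 0.0, 'gripper_width': 85.53} 18.700000000000003
```

View pics/scene1.png

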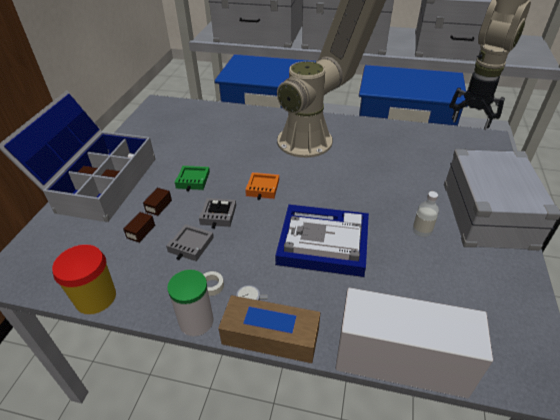

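View pics/side1.png

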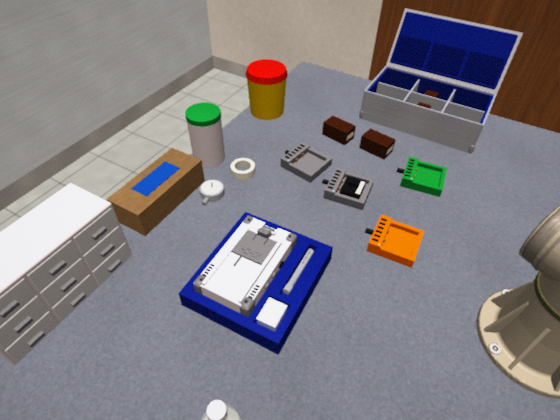

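Scene view: the monitor lies in the blue bed at about (323,235), with the grey cover at (313,232) and its tab at the left, toward the chargers. The empty grey charger is at (190,241) and the full one at (217,211). The side view agrees, with the tab at (265,232) and the empty charger at (306,160).

Run:
```python
from h import *
S=np.load("scene1.npy");D=np.load("side1.npy")
for n,P,pts in(("scene",S,[(323,235),(313,232),(298,232),(190,241),(217,211)]),("side",D,[(255,248),(265,232),(235,270),(306,160),(348,187)])):
    for u,v in pts: print(n,(u,v),P[v,u].round())
for n,P,img in(("scene",S,"scene1"),("side",D,"side1")):
    c=cv2.cvtColor(cv2.imread(f"pics/{img}.png"),cv2.COLOR_BGR2HSV)
    blue=(c[...,0]>110)&(c[...,0]<130)&(c[...,1]>180)&(abs(P[...,2]-42)<6)&(P[...,0]>300)&(P[...,0]<900)
    q=P[blue][:,:2].astype(np.float32); print(n,"bed",cv2.minAreaRect(q),len(q))
    ctr=P[235,323] if n=="scene" else P[248,255]
    m=(P[...,2]>50)&(P[...,2]<90)&(np.hypot(P[...,0]-ctr[0],P[...,1]-ctr[1])<130)
    print("mon",cv2.minAreaRect(P[m][:,:2].astype(np.float32)),np.percentile(P[m][:,2],[5,50,90,99]))
    cc=P[241,190] if n=="scene" else P[160,306]
    m=(P[...,2]>5)&(P[...,2]<40)&(np.hypot(P[...,0]-cc[0],P[...,1]-cc[1])<75)
    print("chg",cv2.minAreaRect(P[m][:,:2].astype(np.float32)),m.sum())
w=cv2.imread("pics/wrist1.png"); 
a=cv2.imread("pics/side1.png")[200:330,170:345]; cv2.imwrite("pics/sidecrop.png",cv2.resize(a,None,fx=4,fy=4,interpolation=3))
```

```text
scene (323, 235) [572. 159.  69.]
scene (313, 232) [568. 128.  72.]
scene (298, 232) [582.  87.  76.]
scene (190, 241) [ 629. -241.   12.]
scene (217, 211) [ 499. -197.   30.]
side (255, 248) [564. 135.  68.]
side (265, 232) [564.  94.  79.]
side (235, 270) [570. 201.  64.]
side (306, 160) [ 637. -241.   14.]
side (348, 187) [ 483. -181.   31.]
scene bed ((521.2710571289062, -224.28326416015625), (1036.1922607421875, 250.2947540283203), 87.06996154785156) 1512
mon ((545.6353759765625, 157.60891723632812), (181.2186279296875, 214.59642028808594), 2.6014280319213867) [54.10927712 65.99374134 71.37626663 77.25206311]
chg ((634.1993408203125, -229.66465759277344), (122.69107818603516, 142.31060791015625), 78.00826263427734) 1054
side bed ((487.45001220703125, -221.80120849609375), (1050.8662109375, 285.92138671875), 85.05218505859375) 4104
mon ((546.8629760742188, 159.47120666503906), (167.827880859375, 209.8970489501953), 2.677239179611206) [55.32758225 64.81799617 70.00811184 76.20006384]
chg ((643.871826171875, -236.35760498046875), (106.06468200683594, 127.53668212890625), 80.05206298828125) 1160
```

View pics/sidecrop.png

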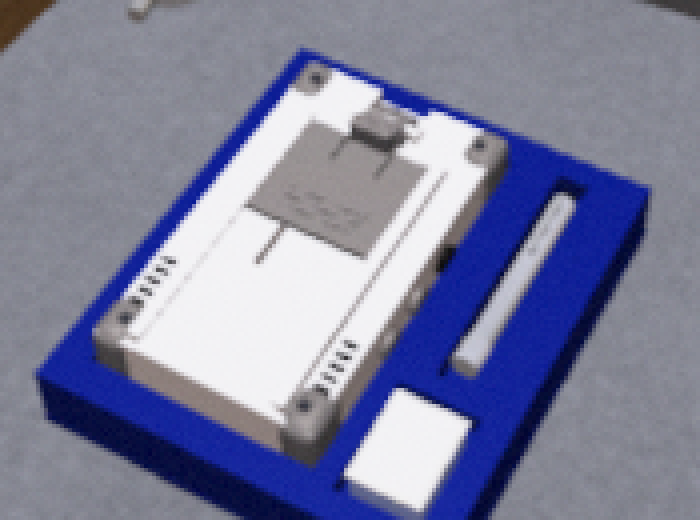

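The monitor's +x points along world +y, at a yaw of about 92.6°. The tab sits near (566,90). I'll turn the tool square to it and move above.

```bash
python3 -m creep '[[0,0,0,0,0.136],[0,0,0,0,0.136],[0,0,0,0,0.136],[0,0,0,0,0.136],[0,0,0,0,0.136]]' 40 >/dev/null
python3 -m creep '[[0,0,0,0,0.136],[0,0,0,0,0.136],[0,0,0,0,0.136],[0,0,0,0,0.136],[0,-0.033,0.027,0,0]]' >/dev/null
python3 -m creep '[[0,-0.033,0.027,0,0],[0,-0.033,0.027,0,0],[0,-0.033,0.027,0,0],[0,-0.033,0.027,0,0],[0,-0.033,0.027,0,0]]' >/dev/null
python3 -m creep '[[0,-0.033,0.027,0,0],[0,-0.033,0.027,0,0],[0,-0.033,0.027,0,0],[0,-0.033,0.027,0,0],[0,-0.033,0.027,0,0]]' >/dev/null
python3 -m creep '[[0,-0.033,0.027,0,0],[0,-0.033,0.027,0,0],[0,-0.033,0.027,0,0],[0,0,0,0,0],[0,0,0,0,0]]'
python3 - <<'E'
from h import *
c,z,P,K,T=cam("wrist"); save("wrist2.png",c); np.save("wrist2.npy",P); print(T.round(2).tolist(),K[0,0])
E
```

```text
time_s: 2.65
ee_pos: [569.2, 104.8, 230.5]
eef_rot: [-179.9, -0.0, 92.6]
force: [-0.2, -0.5, 0.7]
gripper_width: 0.1
grasp_force: 0.0
[[1.0, 0.04, 0.01, 565.33], [0.04, -0.95, -0.32, 186.14], [-0.0, 0.32, -0.95, 372.2], [0.0, 0.0, 0.0, 1.0]] 296.5808351102808
```

View pics/wrist2.png

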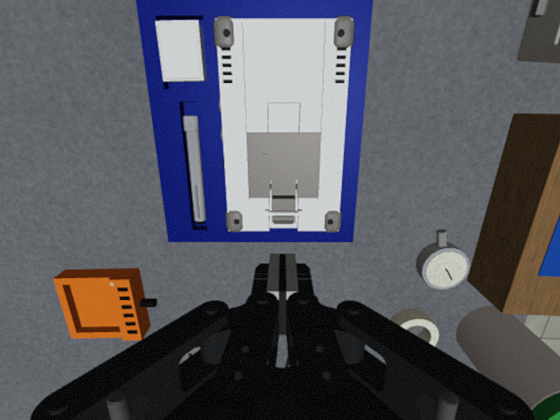

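Wrist view: the grey cover spans (247–320, 132–198). The tab pad is at (284,203) and the catch bar at about (284,212). The rails run along image vertical, so the view is almost square to the monitor.

Run:
```python
from h import *
P=np.load("wrist2.npy"); c=cv2.imread("pics/wrist2.png").astype(int)
reg=np.zeros(P.shape[:2],bool); reg[5:240,215:356]=1
m=reg&(P[...,2]>55)&(P[...,2]<100)
print("mon",cv2.minAreaRect(P[m][:,:2].astype(np.float32)))
g=reg&(c.max(2)<185)&(c.min(2)>110); g[:130]=0; g[:, :244]=0; g[:,324:]=0; g[186:]=0
q=P[g]; print("plate",cv2.minAreaRect(q[:,:2].astype(np.float32)), q[:,2].mean(), g.sum())
# plane fit on plate & back
for n,s in(("plate",g),("back",reg&(c.min(2)>200)&(np.indices(reg.shape)[0]<120)&(np.indices(reg.shape)[0]>60))):
    q=P[s]; A=np.c_[q[:,:2]-[567,130],np.ones(len(q))]; k=np.linalg.lstsq(A,q[:,2],rcond=None)[0]; print(n,k.round(4))
for v in range(176,232,2): print(v,P[v,284].round(1),P[v,276].round(1)[2],P[v,292].round(1)[2],c[v,284,::-1])
for u in(262,305):
  e=[v for v in range(125,140)]; print([ (v,int(c[v,u,0]),P[v,u,1].round(1)) for v in range(128,138)])
for v in(150,175): print([(u,int(c[v,u,0]),P[v,u,0].round(1)) for u in list(range(243,251))+list(range(317,325))])
b=cv2.imread("pics/wrist2.png")[165:240,235:335]; cv2.imwrite("pics/w2crop.png",cv2.resize(b,None,fx=7,fy=7,interpolation=2))
```

```text
mon ((567.2921752929688, 161.01992797851562), (130.81460571289062, 213.35501098632812), 2.4865686893463135)
plate ((567.6533813476562, 145.85122680664062), (74.91749572753906, 80.7029037475586), 2.7681283950805664) 67.90395467143777 3950
plate [-1.30000e-02  2.27100e-01  6.60552e+01]
back [ 1.60000e-03 -2.24000e-02  6.58222e+01]
176 [569.5 119.7  67. ] 66.6 68.0 [140 134 132]
178 [569.6 117.6  67. ] 68.1 67.1 [144 141 136]
180 [569.7 115.7  67.9] 67.2 65.7 [141 139 136]
182 [569.8 113.2  66.7] 65.4 66.6 [138 136 131]
184 [569.9 111.1  67. ] 66.7 67.8 [141 137 133]
186 [570.  109.2  67.9] 67.1 67.2 [144 140 138]
188 [570.1 107.   67.6] 66.4 67.7 [134 134 133]
190 [570.2 104.6  66.9] 67.0 66.7 [139 136 134]
192 [570.3 102.3  66.6] 67.0 66.7 [135 133 131]
194 [570.4 100.3  67.2] 66.9 66.3 [142 142 138]
196 [570.4  99.6  72.6] 71.9 72.0 [35 35 37]
198 [570.4  99.2  78.6] 80.2 79.6 [73 74 72]
200 [570.5  97.2  79.3] 80.4 80.6 [136 135 130]
202 [570.6  95.6  80.8] 79.4 81.1 [135 134 131]
204 [570.8  92.   76.3] 74.4 75.5 [135 130 129]
206 [570.9  89.4  75.1] 74.6 75.4 [127 131 128]
208 [57
[... 1478 characters left out ...]
.float64(602.8)), (319, 135, np.float64(603.9)), (320, 177, np.float64(604.9)), (321, 209, np.float64(605.7)), (322, 210, np.float64(606.7)), (323, 206, np.float64(607.5)), (324, 211, np.float64(608.7))]
[(243, 208, np.float64(526.9)), (244, 209, np.float64(528.0)), (245, 208, np.float64(529.0)), (246, 212, np.float64(530.1)), (247, 195, np.float64(531.1)), (248, 148, np.float64(532.1)), (249, 129, np.float64(532.9)), (250, 129, np.float64(533.9)), (317, 136, np.float64(604.0)), (318, 135, np.float64(605.0)), (319, 173, np.float64(606.0)), (320, 211, np.float64(606.9)), (321, 213, np.float64(607.7)), (322, 209, np.float64(608.9)), (323, 205, np.float64(610.0)), (324, 214, np.float64(611.0))]
```

View pics/w2crop.png

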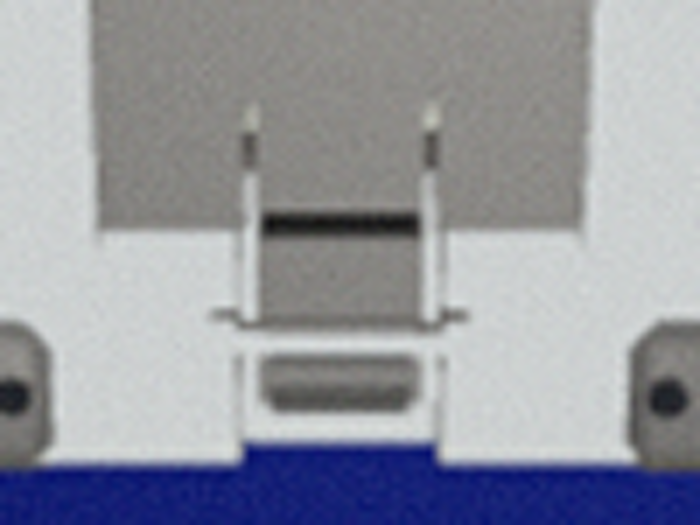

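The thumb pad centre is near (570, 88.5), its top at z≈75, and the ridge face at y≈94.5. I'll descend with the fingers closed, just on the −x side of the ridge.

```bash
python3 -m creep '[[0,-0.022,0.001,0.03,0],[0,0,0,0.04,0],[0,0,0,0.04,0],[0,0,0,0.034,0],[0,0,0,0,0]]'
python3 -m creep '[[0,0,0,0.004,0],[0,0,0,0.003,0],[0,0,0,0.002,0],[0,0,0,0.001,0],[0,0,0,0,0]]'
python3 -m creep '[[0,0,0,0.001,0],[0,0,0,0.001,0],[0,0,0,0,0]]'
```

```text
time_s: 3.2
ee_pos: [566.0, 85.1, 82.8]
eef_rot: [-179.4, -0.0, 92.8]
force: [-1.3, 0.8, -0.2]
gripper_width: 0.3
grasp_force: 0.0
time_s: 3.7
ee_pos: [571.7, 83.7, 78.1]
eef_rot: [179.9, -0.0, 92.7]
force: [0.3, 0.3, 0.1]
gripper_width: -0.1
grasp_force: 0.0
time_s: 4.0
ee_pos: [571.4, 83.6, 75.3]
eef_rot: [180.0, 0.0, 92.7]
force: [0.8, 0.4, -0.3]
gripper_width: -0.1
grasp_force: 0.3
```

```bash
python3 -m creep '[[0,0,0,0.001,0],[0,0,0,0.001,0],[0,0,0,0,0]]' | grep -E "pos|force: \["
python3 -m creep '[[0,0,0,0.001,0],[0,0,0,0,0]]'| grep -E "pos|force: \["
python3 -m creep '[[0,0,0,0.001,0],[0,0,0,0,0]]'| grep -E "pos|force: \["
```

```text
ee_pos: [571.5, 83.4, 73.9]
force: [-2.7, -1.3, 5.1]
ee_pos: [571.5, 83.3, 73.3]
force: [-1.3, -2.3, 7.9]
ee_pos: [571.5, 83.3, 72.6]
force: [-3.1, -2.3, 9.6]
```

```bash
python3 -m creep '[[0,-0.001,0,0.001,0],[0,0,0,0.001,0],[0,0,0,0,0]]' | grep -E "pos|force: \["
python3 -m creep '[[0,0,0,0.001,0],[0,0,0,0,0]]'| grep -E "pos|force: \["
python3 -m creep '[[0,0,0,0.001,0],[0,0,0,0,0]]'| grep -E "pos|force: \["
```

```text
ee_pos: [571.7, 82.7, 71.1]
force: [-4.1, -0.6, 12.7]
ee_pos: [571.8, 82.5, 70.5]
force: [-4.2, -2.1, 14.7]
ee_pos: [571.9, 82.3, 69.8]
force: [-5.1, -2.7, 16.6]
```

```bash
python3 -m creep '[[0,0,0,0.001,0],[0,0,0,0.0005,0],[0,0,0,0,0]]' | grep -E "pos|force: \["
python3 -m creep '[[0,0,0,0.0005,0],[0,0,0,0,0]]' | grep -E "pos|force: \["
python3 -c "
from h import *
for i in range(3): s=r.observe(); print(np.round(s['force'],1),np.round(s['moment'],2))"
```

```text
ee_pos: [572.0, 82.1, 68.8]
force: [-6.1, -3.0, 19.9]
ee_pos: [572.0, 82.1, 68.4]
force: [-6.2, -4.1, 20.5]
[-6.2 -4.1 20.5] [-0.48  1.28  0.02]
[-6.2 -4.1 20.5] [-0.48  1.28  0.02]
[-6.2 -4.1 20.5] [-0.48  1.28  0.02]
```

```bash
python3 -m creep '[[0,0.001,-0.0007,0,0],[0,0,0,0,0]]' | grep -E "pos|force: \["
python3 -m creep '[[0,0.001,0,0,0],[0,0,0,0,0]]' | grep -E "pos|force: \["
python3 -m creep '[[0,0.001,0,0,0],[0,0,0,0,0]]' | grep -E "pos|force: \["
```

```text
ee_pos: [571.9, 83.1, 68.6]
force: [-6.0, -3.6, 19.0]
ee_pos: [571.9, 84.1, 68.6]
force: [-4.5, -2.6, 20.4]
ee_pos: [571.8, 85.1, 68.7]
force: [-4.1, -3.3, 19.1]
```

```bash
python3 -m creep '[[0,0.001,0,0.0003,0],[0,0.001,0,0,0],[0,0,0,0,0]]' | grep -E "pos|force: \["
python3 -m creep '[[0,0.001,0,0,0],[0,0.001,0,0,0],[0,0,0,0,0]]' | grep -E "pos|force: \["
```

```text
ee_pos: [571.8, 87.2, 68.6]
force: [-5.3, -2.5, 20.9]
ee_pos: [571.7, 89.1, 68.6]
force: [-5.7, -3.2, 20.6]
```

```bash
python3 -m creep '[[0,0.002,0,0,0],[0,0.002,0,0,0],[0,0.002,0,0,0],[0,0,0,0,0]]' | grep -E "pos|force: \["
python3 -m creep '[[0,0.002,0,0,0],[0,0.002,0,0,0],[0,0.002,0,0,0],[0,0,0,0,0]]' | grep -E "pos|force: \["
python3 -m creep '[[0,0.002,0,-0.002,0],[0,0.002,0,-0.001,0],[0,0.002,0,-0.001,0],[0,0,0,0,0]]' | grep -E "pos|force: \["
```

```text
ee_pos: [571.5, 95.3, 68.9]
force: [-6.9, -3.5, 22.8]
ee_pos: [571.2, 101.4, 69.1]
force: [-5.5, -3.7, 24.9]
ee_pos: [570.6, 107.4, 71.5]
force: [-2.3, -2.2, 14.0]
```

```bash
python3 -m creep '[[0,0.002,0,-0.002,0],[0,0.003,0,-0.001,0],[0,0.004,0,0,0],[0,0.004,0,0,0],[0,0,0,0,0]]' | grep -E "pos|force: \["
python3 -m creep '[[0,0.005,0,0,0],[0,0.005,0,0,0],[0,0.005,0,0,0],[0,0.005,0,0,0],[0,0,0,0,0]]' | grep -E "pos|force: \["
```

```text
ee_pos: [569.9, 120.7, 73.6]
force: [-0.8, -0.3, 8.9]
ee_pos: [569.0, 141.0, 73.9]
force: [-0.5, -0.5, 10.7]
```

```bash
python3 -m creep '[[0,0.006,0,-0.0005,0],[0,0.006,0,0,0],[0,0.006,0,0,0],[0,0.006,0,0,0],[0,0,0,0,0]]' | grep -E "pos|force: \["
python3 -m creep '[[0,0.004,0,0,0],[0,0.003,0,0,0],[0,0.002,0,0,0],[0,0,0,0,0]]' | grep -E "pos|force: \["
python3 -m creep '[[0,0.002,0,0,0],[0,0,0,0,0]]' | grep -E "pos|force: \["
python3 - <<'E'
from h import *
for n in("side","wrist"):
    c,z,P,K,T=cam(n); save(n+"3.png",c); np.save(n+"3.npy",P)
E
```

```text
ee_pos: [567.9, 165.3, 74.3]
force: [-1.0, -0.6, 9.1]
ee_pos: [567.5, 173.8, 74.3]
force: [-0.8, -1.3, 8.6]
ee_pos: [567.5, 175.7, 74.3]
force: [-0.5, -1.9, 9.7]
```

View pics/wrist3.png

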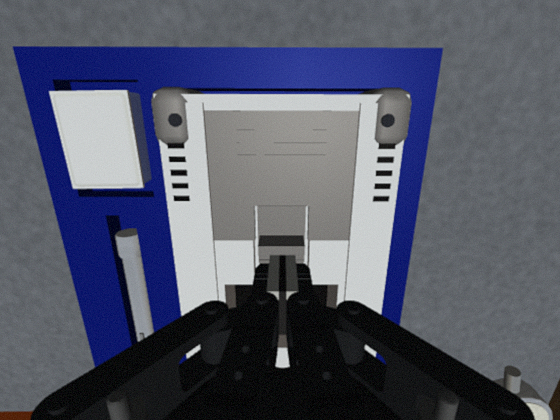

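The cover has followed: its leading edge is at row 110, and the compartment is opening behind the fingers. I'll push on to the stop.

```bash
python3 - <<'E'
from h import *
P=np.load("wrist3.npy"); c=cv2.imread("pics/wrist3.png")
for u in(240,325): print([(v,int(c[v,u,0]),P[v,u,1].round(1)) for v in range(106,115)])
E
python3 -m creep '[[0,0.001,0,0,0],[0,0.001,0,0,0],[0,0,0,0,0]]' | grep -E "pos|force: \["
python3 -m creep '[[0,0.001,0,0,0],[0,0.001,0,0,0],[0,0,0,0,0]]' | grep -E "pos|force: \["
```

```text
[(106, 203, np.float64(257.4)), (107, 208, np.float64(256.9)), (108, 208, np.float64(256.5)), (109, 207, np.float64(256.0)), (110, 169, np.float64(255.6)), (111, 130, np.float64(255.1)), (112, 136, np.float64(254.7)), (113, 136, np.float64(254.2)), (114, 132, np.float64(253.8))]
[(106, 207, np.float64(259.3)), (107, 207, np.float64(258.9)), (108, 207, np.float64(258.4)), (109, 209, np.float64(257.9)), (110, 161, np.float64(257.5)), (111, 144, np.float64(257.0)), (112, 149, np.float64(256.6)), (113, 145, np.float64(256.1)), (114, 151, np.float64(255.6))]
ee_pos: [567.4, 177.2, 74.3]
force: [-0.6, -2.4, 9.6]
ee_pos: [567.4, 177.7, 74.4]
force: [-1.8, -7.7, 10.2]
```

```bash
python3 -m creep '[[0,-0.002,0,0,0],[0,0,0,-0.02,0],[0.025,0,0,-0.04,0],[0.025,-0.025,0,-0.04,0],[0.025,-0.025,0,-0.02,0]]' >/dev/null
python3 -m creep '[[0.025,0,0,0,0],[0.025,0,0,0,0],[0.025,0,0,0,0]]'
python3 - <<'E'
from h import *
c,z,P,K,T=cam("wrist"); save("wrist4.png",c); np.save("wrist4.npy",P)
E
```

```text
time_s: 11.9
ee_pos: [567.4, 128.1, 190.9]
eef_rot: [-179.8, -0.0, 92.7]
force: [-0.0, 0.2, -0.4]
gripper_width: 25.0
grasp_force: 0.0
```

View pics/wrist4.png

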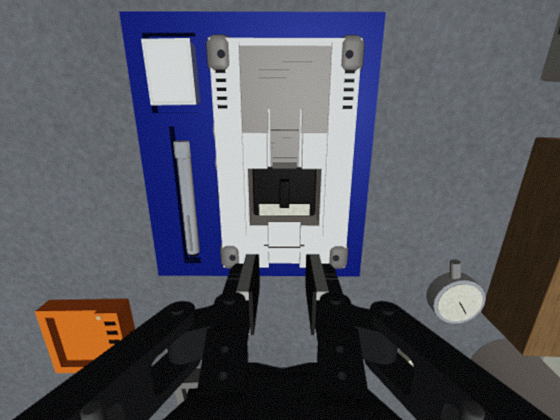

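The cover is open. The black pack with its rib at (285, 180–207) sits in the compartment (248–321, 168–226).

Run:
```python
from h import *
P=np.load("wrist4.npy"); c=cv2.imread("pics/wrist4.png")
sub=P[172:222,252:318]; 
for v in range(172,222,4): print(v,[int(P[v,u,2]) for u in range(256,318,3)], P[v,285,:2].round(1))
m=np.zeros(P.shape[:2],bool); m[168:226,252:318]=1
h=m&(P[...,2]>46.5)&(P[...,2]<58)&(abs(P[...,0]-568)<12)
print("rib",P[h].min(0),P[h].max(0),np.median(P[h],0),h.sum(), cv2.minAreaRect(P[h][:,:2].astype(np.float32)))
h=m&(P[...,2]>34)&(P[...,2]<45); print("top",np.median(P[h],0), cv2.minAreaRect(P[h][:,:2].astype(np.float32)))
```

```text
172 [40, 40, 41, 41, 40, 41, 39, 40, 39, 41, 40, 41, 40, 40, 40, 41, 40, 40, 41, 40, 39] [568.3 150.1]
176 [40, 39, 40, 42, 41, 38, 42, 40, 42, 40, 41, 42, 41, 39, 41, 40, 42, 41, 41, 41, 38] [568.4 146.2]
180 [40, 39, 41, 39, 40, 40, 41, 41, 49, 49, 51, 50, 41, 39, 40, 40, 40, 41, 40, 41, 38] [568.5 144.3]
184 [38, 39, 39, 40, 41, 40, 40, 41, 52, 53, 53, 52, 41, 41, 40, 41, 40, 40, 40, 41, 22] [568.7 140.7]
188 [41, 40, 39, 40, 40, 40, 41, 42, 53, 53, 53, 52, 42, 41, 40, 40, 40, 41, 40, 40, 22] [568.9 136.7]
192 [41, 42, 41, 41, 40, 39, 41, 40, 52, 51, 52, 51, 41, 40, 41, 41, 40, 39, 39, 41, 25] [569.1 132.6]
196 [41, 39, 42, 40, 41, 40, 41, 40, 52, 53, 52, 52, 41, 41, 41, 40, 40, 40, 41, 41, 26] [569.2 128.7]
200 [40, 41, 40, 40, 40, 41, 40, 41, 52, 53, 53, 52, 41, 41, 40, 41, 40, 41, 41, 41, 27] [569.5 124.6]
204 [40, 40, 40, 40, 41, 39, 41, 40, 53, 53, 53, 52, 41, 41, 41, 41, 40, 41, 40, 40, 29] [569.7 120.3]
208 [41, 41, 42, 40, 332, 41, 41, 40, 41, 42, 40, 40, 40, 41, 41, 40, 40, 42, 41, 41, 31] [570.1 112.5]
212 [40, 40, 40, 40, 41, 41, 41, 40, 41, 40, 41, 42, 41, 41, 41, 41, 41, 42, 41, 40, 32] [570.3 108.2]
216 [37, 38, 39, 38, 38, 39, 37, 37, 37, 38, 37, 37, 36, 38, 37, 38, 37, 37, 36, 36, 37] [570.6 102.5]
220 [51, 50, 49, 49, 49, 49, 49, 49, 48, 49, 50, 50, 49, 49, 48, 49, 49, 49, 49, 48, 49] [570.5 102.8]
rib [556.21358616  97.57132227  46.52111639] [579.85858216 144.52238596  55.76354995] [568.53868594 123.30150967  52.98515463] 445 ((566.8634643554688, 121.26802062988281), (23.52361488342285, 46.45268630981445), 3.3362932205200195)
top [569.0499261  128.58153012  40.94163756] ((568.7246704101562, 128.0770721435547), (68.23931884765625, 52.631385803222656), 2.5112156867980957)
```

```bash
python3 -m creep '[[0.025,0.002,0.0015,0.04,0],[0.025,0,0,0.04,0],[0.025,0,0,0.03,0],[0.025,0,0,0,0],[0.025,0,0,0,0]]' | grep -E "pos|force: \["
python3 -m creep '[[0.025,0,0,0.02,0],[0.025,0,0,0.012,0],[0.025,0,0,0,0],[0.025,0,0,0,0]]' | grep -E "pos|force: \["
```

```text
ee_pos: [568.8, 130.3, 81.7]
force: [0.3, 0.7, 0.6]
ee_pos: [570.2, 129.8, 51.4]
force: [0.5, 0.1, -0.5]
```

```bash
python3 -m creep '[[0.025,0,-0.001,0.004,0],[0.025,0,0,0.003,0],[0.025,0,0,0,0]]' | grep -E "pos|force: \["
python3 -m creep '[[0.0,0,0,0,0],[0.0,0,0,0,0],[0.0,0,0,0,0],[0,0,0,0,0]]' 50
python3 -m creep '[[0.0,0,0,-0.005,0],[0.0,0,0,-0.005,0],[0.0,0,0,-0.005,0],[0,0,0,-0.005,0],[0,0,0,0,0]]'
```

```text
ee_pos: [568.6, 129.7, 43.4]
force: [-0.3, -0.5, -0.6]
time_s: 13.55
ee_pos: [568.9, 129.7, 43.6]
eef_rot: [180.0, -0.0, 92.7]
force: [-0.3, 0.2, 1.3]
gripper_width: 8.3
grasp_force: 50.9
time_s: 14.05
ee_pos: [569.5, 129.8, 64.6]
eef_rot: [179.9, -0.0, 92.7]
force: [-0.6, -0.5, -0.9]
gripper_width: 8.5
grasp_force: 50.7
```

```bash
python3 -m creep '[[0,0,0,-0.04,0],[0,0,0,-0.04,0],[0,0,0,-0.04,0],[0,-0.0375,0.004,0,0],[0,-0.0375,0.004,0,0]]' >/dev/null
python3 -m creep '[[0,-0.0375,0.004,0,0],[0,-0.0375,0.004,0,0],[0,-0.0375,0.004,0,0],[0,-0.0375,0.004,0,0],[0,-0.0375,0.004,0,0]]'  | grep -E "pos|force"
python3 -m creep '[[0,-0.0375,0.004,0,0],[0,-0.0375,0.004,0,0],[0,-0.0375,0.004,0,0],[0,-0.0375,0.004,0,0],[0,0,0,0,0]]'
python3 - <<'E'
from h import *
c,z,P,K,T=cam("wrist"); save("wrist5.png",c); np.save("wrist5.npy",P)
E
```

```text
ee_pos: [609.1, -132.7, 183.4]
force: [2.1, 0.1, -1.1]
grasp_force: 50.7
time_s: 15.55
ee_pos: [632.1, -285.6, 182.3]
eef_rot: [180.0, 0.1, 92.4]
force: [-1.2, 1.8, -1.5]
gripper_width: 8.5
grasp_force: 50.7
```

View pics/wrist5.png

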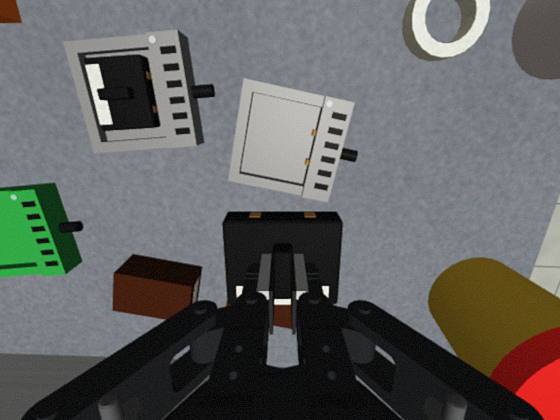

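The empty charger is at (230–355, 78–200). Its vents (+x end) are at the right, it is rotated by about 13°, and its white-grey bay centre is near (277,137). I'll fit it from the depth map.

Run:
```python
from h import *
P=np.load("wrist5.npy"); m=np.zeros(P.shape[:2],bool); m[70:208,222:362]=1
w=m&(P[...,2]>19)&(P[...,2]<36)
ww=cv2.morphologyEx(w.astype(np.uint8),cv2.MORPH_OPEN,np.ones((3,3)))>0
print("outer",cv2.minAreaRect(P[ww][:,:2].astype(np.float32)),w.sum())
f=m&(abs(P[...,2]-12)<3.5)
f=cv2.morphologyEx(f.astype(np.uint8),cv2.MORPH_OPEN,np.ones((5,5)))
n,l,st,ce=cv2.connectedComponentsWithStats(f); k=1+st[1:,4].argmax(); s=l==k
print("floor",cv2.minAreaRect(P[s][:,:2].astype(np.float32)),s.sum(),P[s][:,2].mean(),st[k])
hi=m&(P[...,2]>27)&(P[...,2]<36); print("hi end",np.median(P[hi],0),hi.sum())
c=cv2.imread("pics/wrist5.png"); v=c.copy(); v[s]=(0,0,255); v[ww]=(0,255,0)
# outer corners by pixel
for u,vv in((244,80),(354,101),(329,201),(229,180),(250,92),(318,105),(303,193),(239,172)): print((u,vv),P[vv,u].round(1))
```

```text
outer ((635.3496704101562, -236.12942504882812), (100.06993865966797, 106.3903579711914), 80.62093353271484) 5657
floor ((626.374267578125, -234.75616455078125), (80.41011047363281, 68.42467498779297), 80.76744842529297) 5241 11.013465022665278 [ 241   93   80   91 5241]
hi end [ 673.97321969 -238.50711732   28.99511972] 2942
(244, 80) [ 591.6 -180.5   23.7]
(354, 101) [ 702.  -193.9   -1.8]
(329, 201) [ 686.  -302.5   -1.5]
(229, 180) [ 576.2 -276.3   24.3]
(250, 92) [ 597.2 -190.7   22.6]
(318, 105) [ 662.3 -199.6   23.4]
(303, 193) [ 653.1 -286.1   27.9]
(239, 172) [ 586.3 -267.9   22.6]
```

```bash
python3 -m creep '[[0,0.0255,-0.0018,0,0],[0,0.0255,-0.0018,0,0],[0,0,0,0,-0.137],[0,0,0,0,-0.137],[0,0,0,0,-0.137]]' >/dev/null
python3 -m creep '[[0,0,0,0,-0.137],[0,0,0,0,-0.137],[0,0,0,0,-0.137],[0,0,0,0,-0.137],[0,0,0,0,-0.137]]' >/dev/null
python3 -m creep '[[0,0,0,0,-0.137],[0,0,0,0,-0.137],[0,0,0,0.04,0],[0,0,0,0.04,0],[0,0,0,0,0]]'
python3 -m creep '[[0,0,0,0.03,0],[0,0,0,0,0],[0,0,0,0,0]]'
```

```text
time_s: 17.1
ee_pos: [621.7, -226.1, 97.3]
eef_rot: [179.8, -0.7, 171.3]
force: [-0.9, 0.7, -2.4]
gripper_width: 8.1
grasp_force: 50.7
time_s: 17.4
ee_pos: [626.3, -229.0, 74.8]
eef_rot: [180.0, -0.0, 171.2]
force: [0.3, -0.5, -0.7]
gripper_width: 8.5
grasp_force: 50.7
```

```bash
python3 -m creep '[[0,-0.001,-0.0057,0,0],[0,0,0,0.02,0],[0,0,0,0.01,0],[0,0,0,0,0],[0,0,0,0,0]]'| grep -E "pos|force: \["
python3 -m creep '[[0,0,0,0.005,0],[0,0,0,0.003,0],[0,0,0,0.002,0],[0,0,0,0,0],[0,0,0,0,0]]'| grep -E "pos|force: \["
```

```text
ee_pos: [626.4, -235.5, 44.1]
force: [-0.2, 0.6, -1.1]
ee_pos: [626.2, -235.3, 33.4]
force: [-0.1, 0.8, -1.4]
```

```bash
python3 -m creep '[[0,0,0,0.001,0],[0,0,0,0,0]]'| grep -E "pos|force: \["
python3 -m creep '[[0,0,0,0.001,0],[0,0,0,0,0]]'| grep -E "pos|force: \["
python3 -m creep '[[0.012,0,0,0,0],[0.025,0,0,0,0],[0.025,0,0,0,0],[0.025,0,0,0,0]]'
```

```text
ee_pos: [626.3, -235.3, 32.5]
force: [-0.4, -0.1, -0.7]
ee_pos: [626.5, -235.4, 31.9]
force: [-0.1, -0.4, 0.4]
time_s: 19.2
ee_pos: [626.3, -235.3, 31.5]
eef_rot: [180.0, 0.0, 171.2]
force: [0.2, 0.4, 0.6]
gripper_width: 25.0
grasp_force: 0.0
```

```bash
python3 -m creep '[[0.025,0,0,-0.01,0],[0.025,0,0,-0.04,0],[0.025,0,0,-0.04,0],[0.025,0,0,-0.04,0],[0.025,-0.02,0,-0.03,0]]' | grep -E "pos"
python3 -m creep '[[0,0,0,0,0],[0,0,0,0,0]]' | grep -E "pos"
python3 - <<'E'
from h import *
c,z,P,K,T=cam("wrist"); save("wrist6.png",c)
d=np.hypot(P[...,0]-626,P[...,1]+235)<55
dark=d&(c.max(2)<70)&(P[...,2]>22)&(P[...,2]<50)
dark=cv2.morphologyEx(dark.astype(np.uint8),cv2.MORPH_OPEN,np.ones((3,3)))>0
top=dark&(P[...,2]<36)
print("pack",cv2.minAreaRect(P[dark][:,:2].astype(np.float32)),np.median(P[top],0),dark.sum(),P[dark][:,2].max())
q=P[top];print(np.linalg.lstsq(np.c_[q[:,:2]-[626,-235],np.ones(len(q))],q[:,2],rcond=None)[0])
E
```

```text
ee_pos: [645.3, -238.4, 196.1]
ee_pos: [646.8, -238.7, 192.9]
pack ((638.7635498046875, -238.27218627929688), (62.9193000793457, 81.21508026123047), 80.98175048828125) [ 617.85467754 -235.12690844   28.90520306] 2528 43.5348016544836
[6.25203692e-03 3.61454789e-04 2.89191573e+01]
```

View pics/wrist6.png

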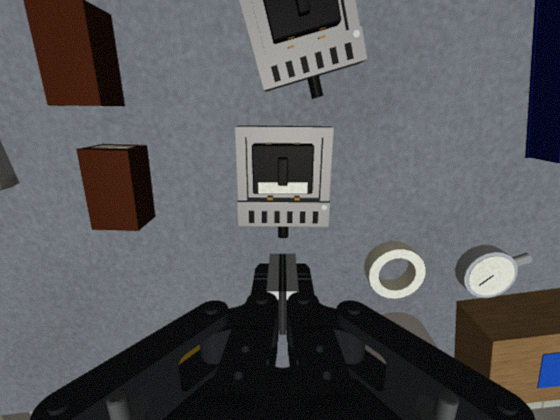

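The pack lies flat and square in the bay, at (283,167). Next I'll go back and push the cover shut on the ridge's +x face.

```bash
python3 -m creep '[[0,0,0,0,0.137],[0,0,0,0,0.137],[0,0,0,0,0.137],[0,0,0,0,0.137],[0,0,0,0,0.137]]' >/dev/null
python3 -m creep '[[0,0,0,0,0.137],[0,0,0,0,0.137],[0,0,0,0,0.137],[0,0,0,0,0.137],[0,0,0,0,0.137]]' >/dev/null
python3 -m creep '[[0,0.041,-0.0055,0,0],[0,0.041,-0.0055,0,0],[0,0.041,-0.0055,0,0],[0,0.041,-0.0055,0,0],[0,0.041,-0.0055,0,0]]'  | grep -E "pos|rot"
python3 -m creep '[[0,0.041,-0.0055,0,0],[0,0.041,-0.0055,0,0],[0,0.041,-0.0055,0,0],[0,0.041,-0.0055,0,0],[0,0.041,-0.0055,0,0]]'  >/dev/null
python3 -m creep '[[0,0.041,-0.0055,0,0],[0,0,0,0.04,0],[0,0,0,0.04,0],[0,0,0,0,0],[0,0,0,0,0]]'
```

```text
ee_pos: [606.7, -33.3, 189.6]
eef_rot: [-179.8, -0.1, 92.7]
time_s: 22.45
ee_pos: [562.6, 208.7, 110.3]
eef_rot: [-179.7, 0.0, 92.7]
force: [0.3, 0.5, 0.4]
gripper_width: 0.3
grasp_force: 0.0
```

```bash
python3 -m creep '[[0,0.003,0.003,0.02,0],[0,0,0,0.01,0],[0,0,0,0,0],[0,0,0,0,0]]'  | grep -E "pos|force: \["
python3 -m creep '[[0,0,0,0.004,0],[0,0,0,0.003,0],[0,0,0,0,0],[0,0,0,0,0]]'  | grep -E "pos|force: \["
```

```text
ee_pos: [567.7, 212.2, 82.6]
force: [0.3, -0.3, -0.1]
ee_pos: [567.2, 212.4, 74.6]
force: [0.4, 0.2, 0.6]
```

Now lower 3 mm more and push along −x.

```bash
python3 -m creep '[[0,-0.001,-0.001,0.002,0],[0,-0.001,0,0,0],[0,-0.002,0,0,0],[0,-0.002,0,0,0],[0,0,0,0,0]]'  | grep -E "pos|force: \["
python3 -m creep '[[0,-0.003,0,0,0],[0,-0.003,0,0,0],[0,-0.003,0,0,0],[0,-0.003,0,0,0],[0,0,0,0,0]]'  | grep -E "pos|force: \["
python3 -m creep '[[0,-0.004,0,0,0],[0,-0.004,0,0,0],[0,-0.004,0,0,0],[0,-0.004,0,0,0],[0,0,0,0,0]]'  | grep -E "pos|force: \["
```

```text
ee_pos: [566.6, 206.1, 72.5]
force: [-0.7, 0.3, -0.3]
ee_pos: [567.2, 193.9, 72.6]
force: [0.7, 1.4, 0.7]
ee_pos: [567.9, 177.5, 72.5]
force: [-0.9, 0.5, 0.5]
```

```bash
python3 -m creep '[[0,-0.005,0,0,0],[0,-0.005,0,0,0],[0,-0.005,0,0,0],[0,-0.005,0,0,0],[0,0,0,0,0]]'  | grep -E "pos|force: \["
python3 - <<'E'
from h import *
c,z,P,K,T=cam("wrist"); save("wrist7.png",c)
for x in(545,590):
    m=(abs(P[...,0]-x)<3)&(c.max(2)<185)&(c.min(2)>100)&(P[...,2]>60)&(P[...,2]<74)&(P[...,1]>165)&(P[...,1]<250); print(x,m.sum(),np.percentile(P[m][:,1],[0,5,95,100]).round(1) if m.any() else None)
E
```

```text
ee_pos: [568.8, 157.4, 72.4]
force: [-0.3, -0.1, -0.4]
545 899 [165.2 167.6 208.8 250. ]
590 990 [165.1 167.8 211.3 249.6]
```

```bash
python3 -m creep '[[0,-0.006,0,0,0],[0,-0.006,0,0,0],[0,-0.006,0,0,0],[0,-0.006,0,0,0],[0,0,0,0,0]]'  | grep -E "pos|force: \["
python3 -m creep '[[0,-0.003,0,0,0],[0,-0.003,0,0,0],[0,-0.002,0,0,0],[0,-0.001,0,0,0],[0,0,0,0,0]]'  | grep -E "pos|force: \["
python3 -m creep '[[0,-0.002,0,0,0],[0,-0.002,0,0,0],[0,0,0,0,0]]'  | grep -E "pos|force: \["
```

```text
ee_pos: [569.9, 133.3, 72.5]
force: [0.2, -0.5, 0.1]
ee_pos: [570.3, 125.3, 72.5]
force: [-0.1, 0.9, -0.0]
ee_pos: [570.4, 122.7, 72.3]
force: [1.0, 6.6, -0.9]
```

```bash
python3 -m creep '[[0,-0.002,0,0,0],[0,-0.002,0,0,0],[0,0,0,0,0]]'  | grep -E "pos|force: \["
python3 -m creep '[[0,-0.002,0,0,0],[0,-0.002,0,0,0],[0,0,0,0,0]]'  | grep -E "pos|force: \["
python3 -m creep '[[0,-0.001,0,0,0],[0,-0.001,0,0,0],[0,0,0,0,0]]'  | grep -E "pos|force: \["
```

```text
ee_pos: [570.5, 119.4, 72.3]
force: [0.0, 8.7, -1.3]
ee_pos: [570.9, 114.0, 72.5]
force: [0.2, 4.9, -0.8]
ee_pos: [571.1, 111.4, 72.6]
force: [0.1, 2.1, 0.8]
```

```bash
python3 -m creep '[[0,-0.001,0,0,0],[0,0,0,0,0]]'  | grep -E "pos|force: \["
python3 -m creep '[[0,-0.001,0,0,0],[0,0,0,0,0]]'  | grep -E "pos|force: \["
python3 -m creep '[[0,-0.001,0,0,0],[0,0,0,0,0]]'  | grep -E "pos|force: \["
```

```text
ee_pos: [571.1, 110.7, 72.5]
force: [0.5, 3.6, -0.8]
ee_pos: [571.1, 110.6, 72.5]
force: [-0.4, 7.3, -1.1]
ee_pos: [571.0, 110.4, 72.4]
force: [-0.0, 10.4, -0.6]
```

It hit the hard stop at y≈110.5, which is the shut position I had predicted. I'll back off, rise and check.

```bash
python3 -m creep '[[0,0.004,0,0,0],[0,0.004,0,0,0],[0,0,0,-0.03,0],[0,0,0,-0.04,0],[0,0,0,-0.04,0]]' >/dev/null
python3 -m creep '[[0,-0.02,0,-0.04,0],[0,0,0,0,0],[0,0,0,0,0],[0,0,0,0,0]]'
python3 - <<'E'
from h import *
c,z,P,K,T=cam("wrist"); save("wrist8.png",c)
b=cv2.cvtColor(c,cv2.COLOR_RGB2BGR)
for x in(545,590):
    m=(abs(P[...,0]-x)<4)&(c.max(2)<185)&(c.min(2)>100)&(P[...,2]>60)&(P[...,2]<74)&(P[...,1]>90)&(P[...,1]<190); print(x,np.percentile(P[m][:,1],[0,5,95,100]).round(1))
for y in range(74,106,3):
    m=(abs(P[...,0]-570)<8)&(abs(P[...,1]-y)<1.5)&(P[...,2]>50); print(y,np.median(P[m][:,2]).round(1) if m.any() else None)
c2,z,P,K,T=cam("scene"); save("scene8.png",c2)
E
```

```text
time_s: 29.0
ee_pos: [571.1, 96.2, 221.3]
eef_rot: [-179.9, 0.0, 92.7]
force: [0.2, 0.2, -0.9]
gripper_width: -0.0
grasp_force: 0.0
545 [ 93.5  98.3 160.9 163.6]
590 [ 95.7 100.3 162.1 165. ]
74 66.5
77 68.4
80 68.9
83 76.1
86 258.0
89 268.9
92 258.6
95 258.1
98 257.5
101 254.0
104 285.6
```

View pics/wrist8.png

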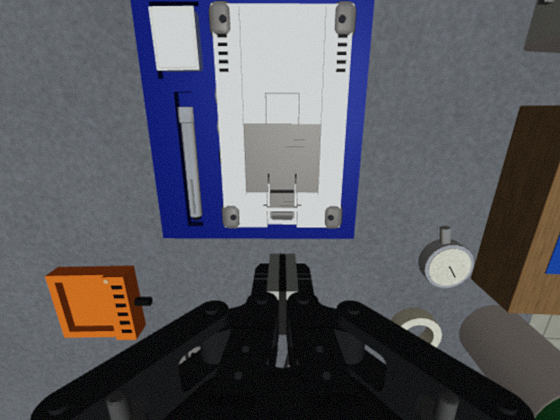

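The cover is shut. Its leading edge is back at y≈164, and the tab is up at z≈76 behind the bar. The robot is clear of everything, so I'm handing in.

```bash
python3 -c "
from cell import r
print(r.job_done())"
```

```text
the job is handed in; nothing more can be done
None
```

The job is handed in at about 29 s of robot time: the pack lies flat and square in the empty charger's bay, the cover is shut with its tab back up behind the catch bar, and the arm is clear. The hand-in returned no verdict; these are my own camera and force checks.

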